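Hardness reading on a freshly moulded rubber pad

ROBOT

A 6-joint arm with a two-finger parallel gripper is mounted at the origin on the work surface. World frame = base frame: x ahead of the robot, y to its left, z up, the work surface at z = 0. Lengths are in m, angles in rad, forces in N, time in s.
With the tool pointing down it reaches from about 0.325 to 0.9 m from the base axis. Payload 6.1 kg.
Tool frame: the origin (TCP) lies midway between the tips of the shut fingers; the grasp point (between the pads) lies 19 mm behind it; z points along the fingers, y is the direction in which the jaws open and shut (so a half turn about z gives the same grasp; the last joint's range is limited). The gripper opens to 85 mm and grips with 20 to 120 N. Pads are 22 mm wide; open, the fingers measure 114 mm over their backs; the gripper's body (76 mm by 85 mm) begins 54 mm behind the grasp point. The pads swing forward as they close: fully open they stand 13 mm farther back than shut.
Start: joints at [-1.429, 0.22, 1.526, -0, 1.395, -0.126], TCP at [0.165, -0.603, 0.231] pointing down, gripper open.
Joint ranges: [-2.98, 2.98], [-0.91, 2.08], [0.09, 2.57], [-1.24, 4.39], [0.2, 2.65], [-2.68, 2.68]. Speed limits (rad/s): [2.57, 2.57, 3.01, 3.14, 3.14, 3.14].

INTERFACE

Orientations are given as a rotation vector (axis times angle).
In Python, from station import arm gives the robot as it stands. The module is installed in compiled form; this text tells all that it offers.
- The arm moves only by the shell command python3 -m handwheel 'ROWS'. ROWS is JSON, a list of rows, each a list of 3 entries, a list of its own where there are three numbers: the turn, a rotation vector about the tool's x, y, z in degrees, then the shift along the tool's x, y, z in cm, then the closure, from 0 (fully open) to 1 (shut). In form: [[[rx, ry, rz], [dx, dy, dz], jaw], ...]. A call has exactly 10 rows; each row is the pose to reach, as a shift and turn from the pose measured when the call began, along the tool's axes at that moment; what a row does not reach only later rows make up. A row lasts 1/8 s, in which the tool goes at most 62.5 mm and 10.7 degrees, less where a joint would pass 70% of its speed; a pose out of reach is approached as far as the arm can. A call with a gripper value outside its range is refused whole. The fingers move at their own pace and stop on an object; the grip force is fixed at half the most. Time passes only in rows, so rows that repeat a pose let the fingers close, or fill a call up. It gives the time, the measured TCP pose, the force and the opening at its end, in the units of the state.
- arm.observe(): the state, without advancing time (a new reading comes with each control period).
- arm.grab_frame(name): name is "side" or "top"; returns (picture, depth): 480x640x3 uint8, red, green, blue; 480x640 float32, m along the optical axis (not along the pixel's ray), 0 where there is no reading.
- arm.get_calibration(name): a dict with "fx", "fy", "cx", "cy" (pixels), "rvec" (rotation vector, rad) and "tvec" (3), from world to camera coordinates, as OpenCV has them. Camera axes: x right, y down, z forward; pixel columns grow to the right and rows downward; lengths in m; the calibration is good to about 2 mm. A picture is of the moment at which its call begins. get_calibration takes no time and is no camera call.
- arm.close_job(): hands the job in, once; it reports no verdict.
Trained networks look in the newest picture that a camera, given by its name, has taken for a name from the list of things; names that differ only in an ending like _2 or _b are one class to them, and where a whole thing is asked for, a point or a joint stands for the part that bears it (a point fixed in the world has none). Each returns a list of dicts, best first, with "p" (0 to 1); they miss things now and then, are a little off and sometimes report something else, mostly with a low value. They report only what shows in the picture. A call takes as long as a camera call. They do not tell look-alikes from the thing itself.
- arm.spot_in(camera, target): "position" ([column, row] in pixels, amid what is visible of it).
- arm.outline_of(camera, target): "mask" (480x640 bool, what is visible of it) and "position" ([column, row] in pixels, amid what is visible of it).
- arm.mark_of(camera, target): "position" ([column, row] in pixels: a listed point, or the origin of a listed thing).
The state is a dict: "time": time; "q": joint angles; "qvel": joint speeds; "tau": joint torques, N m; "tcp_pos": TCP position; "tcp_rot": TCP orientation; "wrist_force": force on the tool from outside, world axes, zero at the start; "moment": the same for the moment, N m; "grip_width": opening from 0.0 (shut) to 1.0 (fully open).
Only numpy, scipy, OpenCV 4.12 (cv2) and the standard library are available. Lean on these libraries where they do the work, as an engineer would, in place of code of your own. Each camera call takes 0.05 s, during which the arm holds its last target.

TASK

Lift the rubber pad that has the white ring on its top out of the open mould, lay it flat in the middle of the scale's pan and let go of it. Then draw the hardness gauge up out of its stand, set its foot down on the ring and hold it there upright and still, pressing gently with about one kilogram (10 N) so that the foot sits flat on the rubber. Finish while still holding the gauge pressed there like that; leave the other pad, the bowl and the spatula alone.

Things in the scene. Friction and masses are not known exactly. Their poses are not given: they have to be found in the camera images.
- mould: Lower half of a two-cavity steel mould, fixed, a plate 240 x 115 x 30 mm; origin at the centre of its underside, x along its length, z up. Two cavities 83 x 43 mm and 10 mm deep lie in a row along its x, centred 55 mm either side of the plate's middle; a rubber pad sits in each, its upper 16 mm standing proud of the plate. Four guide pins 12 mm thick stand 14 mm above the plate near its corners (108 mm along x and 45 mm along y from the middle).
- pad: The hard-rubber pad to be tested (about 0.1 kg), loose, a black block 80 x 40 x 26 mm with a white ring on its top face and a small plain bolt hole at the other end; origin at the centre of its underside, x along its 80 mm length towards the ringed end, z up. It starts in one of the two cavities. Take it across its 40 mm width.
- pad_centre (a point): Centre of that pad's volume, 13 mm above its underside.
- ring (a point): Middle of the white ring (20 mm outside, 12 mm inside diameter) on the pad's top face, the spot to be tested: 18 mm from the pad's centre along its x, 26 mm above its underside.
- spare: The other, unmarked pad, same size and shape without a white ring, in the other cavity; to be left alone. Origin at the centre of its underside.
- scale: Spring dial scale, fixed, a grey housing 190 mm wide (y), reaching from 147 mm in front (-x, the sloping dial) to 80 mm behind its origin, 75 mm high; origin on the work surface below the middle of the pan, z up.
- pan: The scale's flat steel pan, 160 (x) x 180 (y) mm; origin at the middle of its top face, 96 mm above the work surface when empty. It is sprung and sinks straight down by 0.77 mm per newton, at most 16 mm; the dial's needle turns clockwise with it, half-way at about 1 kg.
- stand: Bench stand of the gauge, fixed, a block 70 (x) x 80 (y) x 50 mm high with an upright through hole 21.5 mm wide in its middle; origin at the centre of its underside.
- gauge: Hand-held hardness gauge (about 0.2 kg), loose, starts upright in the stand: a white body 28 (x) x 44 (y) x 60 mm high that rests on the stand's top, and below it a steel stem 16 mm thick ending in a flat round foot 18 mm in diameter, 42 mm below the white body's underside. Origin at the middle of the foot's flat face, z up along the gauge, a display on its -x side. Take it across its 44 mm width (along its y) or its 28 mm thickness.
- gauge_grip (a point): The place to grip: on the gauge's axis, in the upper part of its white body, 80 mm above the foot's face and 22 mm below the body's top.
- gauge_foot (a point): Middle of the foot's flat face.
- indenter (a joint): Sprung indenter pin, 3 mm thick, in the middle of the gauge's foot: 0 = standing 2.5 mm out of the foot, 0.0025 = pushed in flush; its spring takes about 0.5 N to start and 8 N to push flush. On the pad the pin sinks in by about half a millimetre, so the foot comes flat on the rubber at about 6.5 N with the joint near 0.0019, and stays so above that.
- bowl: Empty white plastic mixing bowl, loose, 116 mm wide and 65 mm high; to be left alone. Origin at the centre of its underside.
- spatula: Demoulding spatula, loose, 200 mm long, lying on the table roughly along the robot's y axis, origin near the middle of its length; to be left alone.
Things that resemble listed ones, but are neither listed nor needed, are in the scene too. There is more than one size of the stand; the one meant has the size given above. What is shaped like the gauge but yellow is not meant.

How it is judged:
By the outcome, as a careful person would: the job done as asked, in the order asked, and still so for the second after the job is handed in, while the arm keeps its last pose, push and grip.
It also fails if it takes over 64 s, if anything falls off the work surface, if the arm or the gripper's body presses on something with over 40 N, if the wrist force passes 120 N, or if a joint passes its speed limit or range.

## Working session

There is one attempt and no reset: what is moved stays moved. The work goes in short steps, Python scripts to look and compute and a shell command to move; the robot and the scene stay as the last step left them, time stands still between calls to the robot, and variables do not carry over. Pictures are saved under pics/ and viewed, and the job is handed in when it is done.

```bash
mkdir -p pics; ls
cat > h.py <<'E'
import numpy as np, cv2
from station import arm
from scipy.spatial.transform import Rotation as R
def grab(n,f=None):
    p,d=arm.grab_frame(n)
    if f: cv2.imwrite('pics/'+f,p[:,:,::-1])
    return p,d
def cal(n):
    c=arm.get_calibration(n); return c,R.from_rotvec(c['rvec']).as_matrix(),np.array(c['tvec'])
def ray(n,uv):
    c,M,t=cal(n); d=M.T@np.array([(uv[0]-c['cx'])/c['fx'],(uv[1]-c['cy'])/c['fy'],1]); return -M.T@t,d
def cloud(n,depth):
    c,M,t=cal(n); v,u=np.mgrid[0:480,0:640]
    P=np.stack([(u-c['cx'])/c['fx']*depth,(v-c['cy'])/c['fy']*depth,depth],-1)
    W=(P-t)@M; W[depth<=0]=np.nan; return W
def proj(n,X):
    c,M,t=cal(n); p=M@np.array(X)+t; return c['fx']*p[0]/p[2]+c['cx'],c['fy']*p[1]/p[2]+c['cy']
def tri(a,ua,b,ub):
    o1,d1=ray(a,ua);o2,d2=ray(b,ub)
    s=np.linalg.lstsq(np.stack([d1,-d2],1),o2-o1,rcond=None)[0]
    p,q=o1+s[0]*d1,o2+s[1]*d2
    return (p+q)/2,np.linalg.norm(p-q)
E
python3 - <<'E'
from h import *
s=arm.observe(); print(s)
for n in ('side','top'):
    p,d=grab(n,n+'0.png'); np.savez('pics/%s0.npz'%n,p=p,d=d)
    c,M,t=cal(n); print(n,c,-M.T@t)
E
```

```text
pics
{'time': 0.0, 'q': array([-1.42909940e+00,  2.21241399e-01,  1.52761308e+00, -1.20723526e-06,
        1.39474292e+00, -1.26104171e-01]), 'qvel': array([ 6.34566205e-05,  6.88520448e-04, -6.09257320e-04,  8.36545446e-04,
       -1.55757507e-04,  9.66418899e-04]), 'tau': array([-3.86583463e-05, -4.96899784e+01, -3.89388049e+01, -1.77859429e-04,
        1.12134175e-02, -7.44598708e-06]), 'tcp_pos': array([ 0.16528724, -0.60210408,  0.23018877]), 'tcp_rot': array([-3.11148456e+00, -4.19137783e-01,  2.64007517e-05]), 'wrist_force': array([-0.29502981, -0.99455704, -0.08973429]), 'moment': array([-0.00118667,  0.02518987, -0.01414655]), 'grip_width': 0.9966595906155379}
side {'fx': 535.3210684629954, 'fy': 535.3210684629954, 'cx': 316.55971544983635, 'cy': 236.80947090132815, 'rvec': array([ 0.48350885, -2.5371371 ,  1.41145641]), 'tvec': array([0.47193197, 0.17268611, 0.88187115])} [0.18224977 0.78551602 0.61643054]
top {'fx': 570.2768408062944, 'fy': 570.2768408062944, 'cx': 322.7113040328067, 'cy': 243.8036251497389, 'rvec': array([ 2.17095407, -2.22195734,  0.08722458]), 'tvec': array([-0.0212065 ,  0.5188225 ,  1.23978946])} [ 0.43848001 -0.01258218  1.27054374]
```

```bash
ls pics
```

```text
side0.npz
side0.png
top0.npz
top0.png
```

View pics/top0.png

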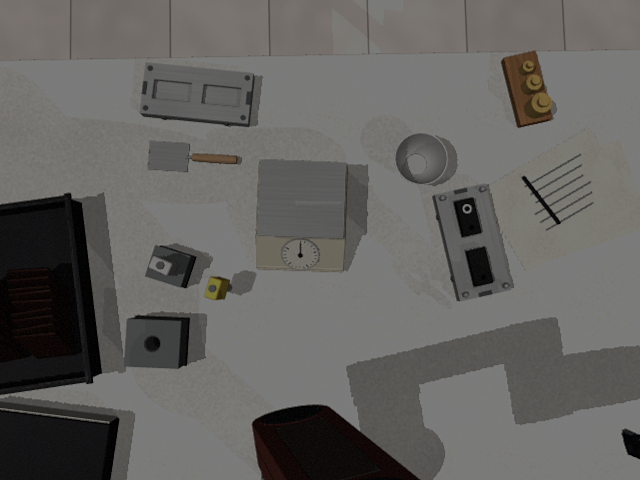

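View pics/side0.png

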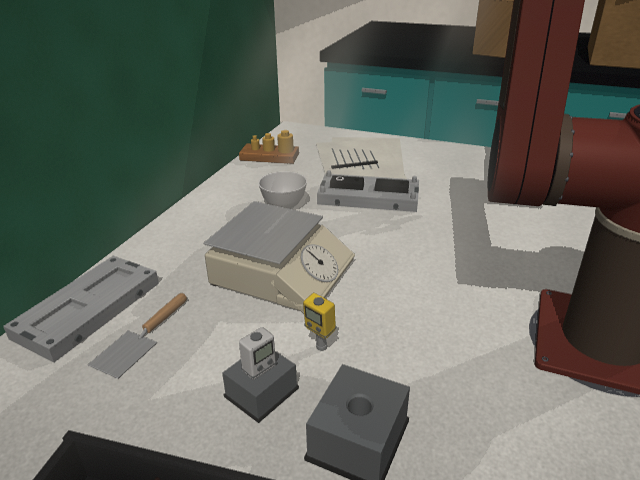

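The top view shows the mould with the pads (ring at 467,209), the white gauge in its stand (164,265), the pan (302,198), the bowl (424,158), and the yellow look-alike near (216,288). Now I measure them.

Run:
```python
from h import *
np.set_printoptions(precision=4,suppress=True)
D={n:np.load('pics/%s0.npz'%n) for n in('top','side')}
W={n:cloud(n,D[n]['d']) for n in D}
# nets (newest pictures still the ones taken)
for t in ('ring','pad_centre','gauge_grip','gauge_foot','pan','gauge','stand','pad'):
    r={}
    for n in ('top','side'):
        r[n]=arm.mark_of(n,t)[:3]
        print(t,n,[(np.round(x['position'],1),round(x['p'],2)) for x in r[n]])
    if r['top'] and r['side']:
        print('   tri',*tri('top',r['top'][0]['position'],'side',r['side'][0]['position']))
for t in ('pan','pad','gauge','ring','mould'):
    for n in ('top',):
        for k,o in enumerate(arm.outline_of(n,t)[:2]):
            m=o['mask']; P=W[n][m]; P=P[~np.isnan(P[:,0])]
            rect=cv2.minAreaRect(P[:,:2].astype(np.float32)*1000)
            print(t,n,k,o['p'],m.sum(),'med',np.nanmedian(P,0),'zpct',np.percentile(P[:,2],[5,50,95,99]),'rect',rect)
            np.save('pics/m_%s_%s_%d.npy'%(t,n,k),m)
print(arm.observe()['time'])
```

```text
ring top []
ring side [(array([337.2, 178.6]), 0.74)]
pad_centre top [(array([468.9, 215.9]), 0.62)]
pad_centre side [(array([347.2, 183.9]), 0.61)]
   tri [ 0.5711 -0.3563  0.0274] 0.001223678748355866
gauge_grip top [(array([214.6, 286.1]), 0.73), (array([162.5, 267. ]), 0.7)]
gauge_grip side [(array([338.3, 180.7]), 0.62), (array([259.3, 346.1]), 0.58), (array([318.6, 314.2]), 0.57)]
   tri [0.422  0.1538 0.292 ] 0.0223904409254985
gauge_foot top [(array([226.2, 286.5]), 0.9)]
gauge_foot side [(array([260.5, 394.8]), 0.74), (array([320.4, 344.7]), 0.6)]
   tri [ 0.4718  0.2188 -0.0871] 0.09739214365610235
pan top [(array([299.5, 198.1]), 0.6)]
pan side [(array([266.6, 228.4]), 0.66)]
   tri [0.6072 0.0131 0.0968] 0.004109368804539617
gauge top [(array([227.9, 285.1]), 0.67), (array([173. , 263.3]), 0.62)]
gauge side [(array([321.1, 345.3]), 0.93), (array([263.4, 384.2]), 0.87)]
   tri [0.4308 0.178  0.0017] 0.0032614565433112534
stand top [(array([163.6, 340.8]), 0.79), (array([171.8, 264.3]), 0.72), (array([175.3, 263.3]), 0.2)]
stand side [(array([259.8, 393.6]), 0.94), (array([
[... 1038 characters left out ...]
62 0.1078] rect ((427.87103271484375, 190.9144287109375), (37.71356201171875, 46.68616485595703), 70.25686645507812)
ring top 0 0.97 741 med [ 0.5675 -0.3458  0.0454] zpct [0.0301 0.0454 0.0498 0.0512] rect ((568.540771484375, -347.3763427734375), (79.22373962402344, 43.065303802490234), 10.86009693145752)
ring top 1 0.68 4408 med [ 0.5136 -0.3495  0.0299] zpct [0.0199 0.0299 0.0348 0.0432] rect ((516.915283203125, -358.3185729980469), (243.95945739746094, 120.53319549560547), 11.599482536315918)
mould top 0 0.78 4516 med [ 0.5134 -0.3502  0.0299] zpct [0.019  0.0299 0.0349 0.0437] rect ((516.5091552734375, -363.819580078125), (248.3697052001953, 130.75222778320312), 11.428728103637695)
1.15
```

Run:
```python
from h import *
np.set_printoptions(precision=4,suppress=True)
D={n:np.load('pics/%s0.npz'%n) for n in('top','side')}
def crop(n,x0,y0,x1,y1,k,f): cv2.imwrite('pics/'+f,cv2.resize(D[n]['p'][y0:y1,x0:x1,::-1],None,fx=k,fy=k,interpolation=cv2.INTER_CUBIC))
crop('top',425,175,525,310,4,'c1.png'); crop('top',135,235,245,305,7,'c2.png')
crop('side',215,285,345,420,4,'c3.png'); crop('side',310,165,430,215,6,'c4.png')
W=cloud('top',D['top']['d']); 
# surface of pads by z and darkness
p=D['top']['p'].astype(int)
def rep(name,m):
    P=W[m]; r=cv2.minAreaRect(P[:,:2].astype(np.float32)*1000); print(name,m.sum(),np.median(P,0),r)
v,u=np.mgrid[0:480,0:640]
z=W[...,2]
box=(u>435)&(u<505)&(v>190)&(v<295)
dark=(p.max(-1)<70)&box&(z>.04)&(z<.056)
n,l,s,c=cv2.connectedComponentsWithStats(dark.astype(np.uint8))
for i in range(1,n):
    if s[i,4]>100: rep('pad%d'%i,l==i); print(c[i])
rep('gauge top',(u>140)&(u<195)&(v>245)&(v<290)&(z>.1))
rep('yellow top',(u>200)&(u<235)&(v>270)&(v<305)&(z>.09))
rep('stand',(u>140)&(u<200)&(v>240)&(v<290)&(z>.04)&(z<.06))
rep('pan',(u>250)&(u<355)&(v>155)&(v<240)&(z>.088)&(z<.104))
# white ring
wr=(p.min(-1)>100)&(u>455)&(u<480)&(v>198)&(v<220); print(p[195:222,455:480].min(-1).max()); 
n,l,s,c=cv2.connectedComponentsWithStats(wr.astype(np.uint8)); print(s,c)
```

```text
pad2 607 [ 0.565  -0.3493  0.0457] ((569.3340454101562, -349.3055419921875), (79.99518585205078, 41.83390426635742), 11.809404373168945)
[467.9868 217.0824]
pad4 691 [ 0.4608 -0.3695  0.046 ] ((461.1347961425781, -370.78173828125), (79.9747085571289, 42.47610092163086), 10.92285442352295)
[479.5731 265.8973]
gauge top 309 [0.4768 0.2984 0.1092] ((477.03057861328125, 300.15728759765625), (45.75276565551758, 28.744964599609375), 65.12565612792969)
yellow top 312 [0.4277 0.1938 0.1015] ((427.80157470703125, 194.45556640625), (30.99437141418457, 44.39085388183594), 72.36882019042969)
stand 876 [0.4735 0.2908 0.0494] ((476.9967956542969, 299.90203857421875), (81.4301986694336, 70.26988983154297), 71.04402160644531)
pan 6608 [0.6086 0.0105 0.0955] ((609.3871459960938, 10.657875061035156), (180.3529510498047, 160.32078552246094), 86.63838195800781)
131
[[     0      0    640    480 307167]
 [   463    204      8      9     33]] [[319.4842 239.5034]
 [466.5758 208.1212]]
```

View pics/c1.png

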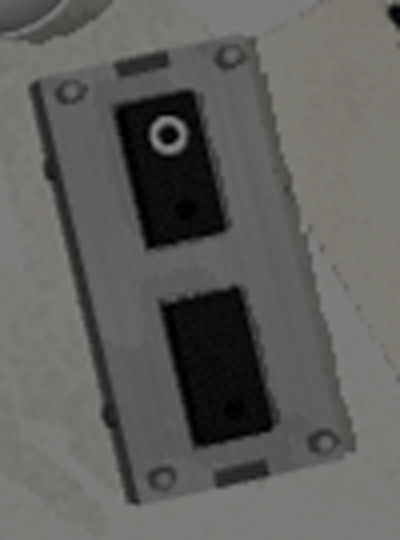

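View pics/c2.png

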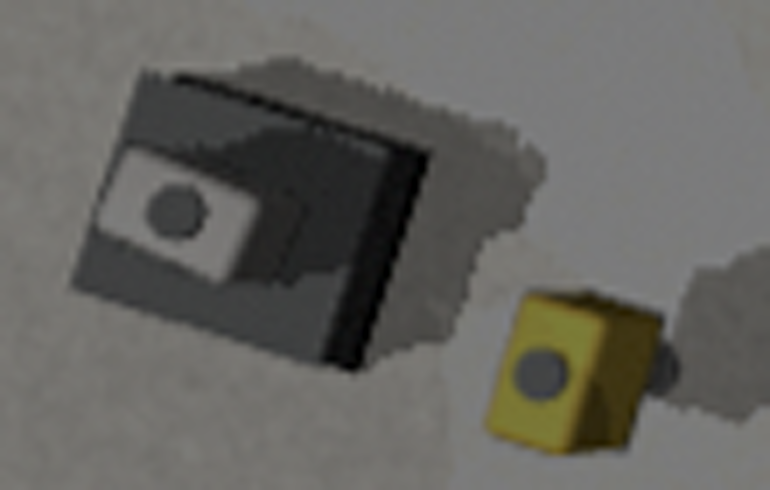

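View pics/c3.png

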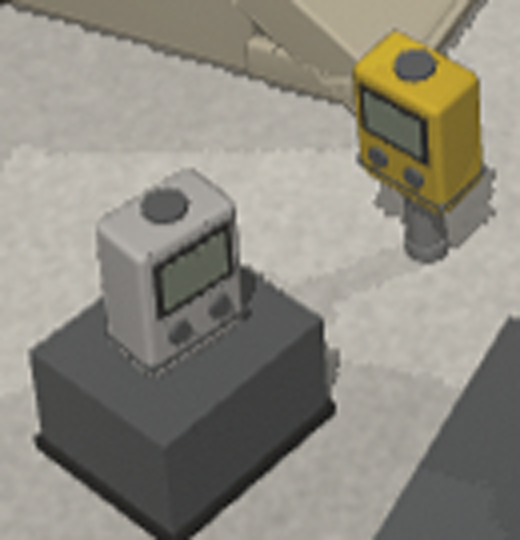

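Top: the ringed pad is in the mould's +x cavity, with the ring at its far end. The white gauge sits in the smaller stand, and the yellow one stands free about 120 mm away. Next I compute the targets.

```bash
cat >> h.py <<'E'
def plane(n,uv,z):
    o,d=ray(n,uv); return o+d*(z-o[2])/d[2]
def go(pos,yaw=None,st=None):
    """tool delta to reach pos (TCP, down) with tool y at angle yaw(deg, mod 180)"""
    s=st or arm.observe(); M=R.from_rotvec(s['tcp_rot']).as_matrix(); p=s['tcp_pos']
    if yaw is None: yaw=np.degrees(np.arctan2(M[1,1],M[0,1]))
    best=None
    for a in (yaw,yaw+180):
        a=np.radians(a); y=np.array([np.cos(a),np.sin(a),0]); z=np.array([0,0,-1.]); x=np.cross(y,z)
        T=np.stack([x,y,z],1); r=np.degrees(R.from_matrix(M.T@T).as_rotvec())
        if best is None or np.linalg.norm(r)<np.linalg.norm(best): best=r
    d=M.T@(np.array(pos)-p)*100
    print('TURN deg',np.round(best,2),'SHIFT cm',np.round(d,2)); return best,d
def st():
    s=arm.observe(); M=R.from_rotvec(s['tcp_rot']).as_matrix()
    print('t %.2f'%s['time'],'tcp',np.round(s['tcp_pos'],4),'yaw_y %.1f'%np.degrees(np.arctan2(M[1,1],M[0,1])),'z',np.round(M[:,2],3),'F',np.round(s['wrist_force'],2),'M',np.round(s['moment'],3),'grip %.3f'%s['grip_width'],'q',np.round(s['q'],3)); return s
E
python3 - <<'E'
from h import *
np.set_printoptions(precision=4,suppress=True)
print('ring',plane('top',(466.6,208.1),.046), 'side ring',plane('side',(337.2,178.6),.046))
rt=np.array([466.6,208.1]);print('tri ring',tri('top',rt,'side',(337.2,178.6)))
D=np.load('pics/top0.npz');p=D['p'].astype(int)
m=(p.max(-1)<45).astype(np.uint8); v,u=np.mgrid[0:480,0:640]; m&=((u>445)&(u<500)&(v>190)&(v<292)).astype(np.uint8)
n,l,s,c=cv2.connectedComponentsWithStats(m)
for i in range(1,n):
    if s[i,4]>150:
        k=cv2.convexHull(np.argwhere(l==i)[:,::-1].astype(np.int32)); r=cv2.minAreaRect(np.array([plane('top',q[0],.046)[:2]*1000 for q in k],np.float32)); print(s[i],r)
# side ring by pixels
S=np.load('pics/side0.npz')['p'].astype(int); print(S[172:186,328:350].min(-1))
s=st(); go([.569,-.349,.15],101.3)
E
```

```text
ring [ 0.5868 -0.3466  0.046 ] side ring [ 0.5911 -0.3398  0.046 ]
tri ring (array([ 0.5901, -0.3464,  0.0431]), np.float64(0.006271724003795372))
[454 198  28  39 673] ((567.916015625, -346.8929748535156), (79.50321197509766, 45.029945373535156), 11.728755950927734)
[465 247  29  40 766] ((460.2736511230469, -368.26641845703125), (79.86709594726562, 44.82828140258789), 11.731640815734863)
[[124 127 109 144 160 159 160 159 161 162 161 162 161 161 161 161 158 159
  161 163 161 160]
 [119 119 108 133 157 157 162 163 163 163 163 162 160 160 160 161 160 160
  159 160 160 161]
 [117 114 104 125 145 146 149 149 148 152 151 152 151 151 155 156 154 158
  158 158 155 162]
 [115 111 101 121 107  92  90  88  95  96  95  94  96 107 112 107 127 130
  129 126 147 150]
 [115 114 112 135  70  53  52  51  51  69  98  99 100  77  57  52  69  73
   72  68  86  87]
 [132 132 134 125  62  58  55  49  95 134 115  74  88  71 167 101  45  44
   43  44  39  41]
 [137 139 142  88  58  58  55  51 176 128  73  42  50  45 166 148  53  45
   45  46  46  44]
 [137 140 125  64  56  57  57  52 127 144 132 134 133 168 130 103  48  46
   46  47  46  45]
 [138 143  88  58  56  58  57  54  58  95  94  97  95 119  75  48  46  47
   46  46  47  45]
 [132 135  67  56  59  57  56  55  52  48  45  45  45  44  45  47  48  46
   47  48  46  46]
 [127 132  60  56  57  56  54  53  51  50  51  50  51  49  47  47  49  45
   47  46  47  47]
 [127 127  59  55  54  54  52  53  51  49  49  49  47  48  47  45  45  45
   44  44  43  45]
 [128 120  58  55  54  54  52  51  48  50  46  49  45  46  44  46  41  44
   44  45  43  42]
 [130 116  58  53  54  52  51  49  50  49  47  46  47  46  44  44  44  43
   44  41  42  43]]
t 1.15 tcp [ 0.1654 -0.6027  0.2313] yaw_y -74.7 z [ 0. -0. -1.] F [-0.02 -0.39  0.13] M [-0.03   0.046  0.021] grip 0.997 q [-1.429  0.22   1.526  0.     1.395 -0.126]
TURN deg [ 0.   -0.    4.04] SHIFT cm [ 45.64 -13.79   8.13]
```

View pics/c4.png

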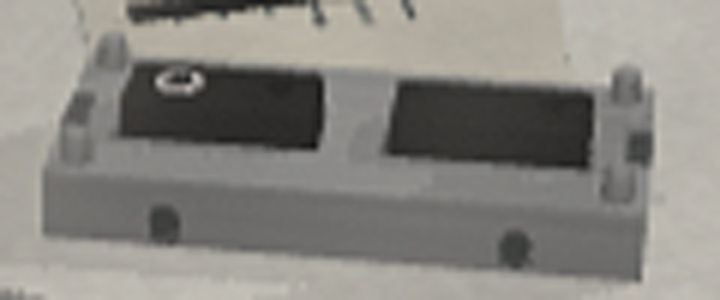

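```bash
python3 -m handwheel '[[[0,0,4.0],[5,-1.5,1],0.2],[[0,0,4.0],[10,-3,2],0.2],[[0,0,4.0],[16,-5,3],0.2],[[0,0,4.0],[22,-7,4],0.2],[[0,0,4.0],[28,-9,5],0.2],[[0,0,4.0],[34,-10.5,6.2],0.2],[[0,0,4.0],[40,-12.1,7.4],0.2],[[0,0,4.0],[44,-13.3,8.1],0.2],[[0,0,4.0],[45.6,-13.8,8.1],0.2],[[0,0,4.0],[45.6,-13.8,8.1],0.2]]'
python3 - <<'E'
from h import *
s=st(); go([.569,-.3495,.033],101.4)
grab('side','s1.png');grab('top','t1.png')
E
```

```text
time: 2.4
tcp_pos: [0.569, -0.3486, 0.1503]
tcp_rot: [3.126, 0.313, -0.0]
wrist_force: [-0.7, -1.1, -0.2]
grip_width: 0.802
t 2.40 tcp [ 0.569  -0.3486  0.1503] yaw_y -78.6 z [-0. -0. -1.] F [-0.71 -1.09 -0.23] M [0.022 0.026 0.01 ] grip 0.802 q [-0.667  0.383  1.482 -0.     1.277  0.704]
TURN deg [0.01 0.02 0.04] SHIFT cm [-0.02  0.09 11.73]
```

View pics/s1.png

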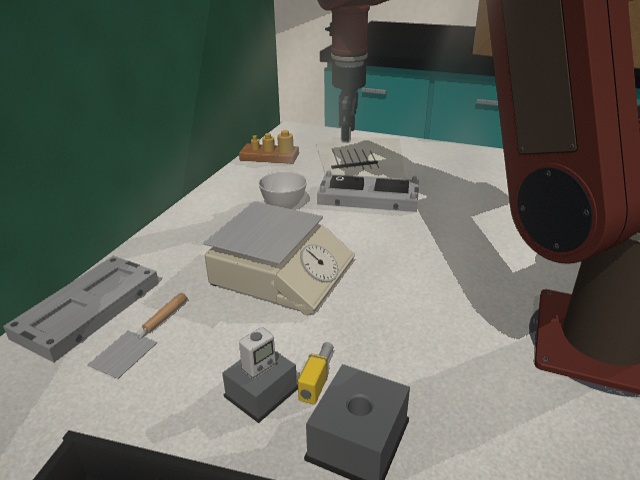

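The yellow look-alike has tipped over by itself; it now lies at about (315,372) in the side view, clear of the stand. The gripper is above the ringed pad. I descend.

```bash
python3 -m handwheel '[[[0,0,0],[0,0.1,3],0.25],[[0,0,0],[0,0.1,6],0.25],[[0,0,0],[0,0.1,8.5],0.25],[[0,0,0],[0,0.1,10],0.25],[[0,0,0],[0,0.1,11],0.25],[[0,0,0],[0,0.1,11.7],0.25],[[0,0,0],[0,0.1,11.7],0.25],[[0,0,0],[0,0.1,11.7],0.6],[[0,0,0],[0,0.1,11.7],0.9],[[0,0,0],[0,0.1,11.7],0.9]]'
python3 - <<'E'
from h import *
s=st()
p,d=grab('side'); cv2.imwrite('pics/s2.png',cv2.resize(p[60:230,270:450,::-1],None,fx=4,fy=3.5,interpolation=cv2.INTER_CUBIC))
E
```

```text
time: 3.75
tcp_pos: [0.5686, -0.3509, 0.0349]
tcp_rot: [3.125, 0.31, 0.001]
wrist_force: [-0.5, 3.2, 5.9]
grip_width: 0.446
t 3.75 tcp [ 0.5686 -0.3509  0.0349] yaw_y -78.7 z [ 0.001 -0.001 -1.   ] F [-0.53  3.18  5.87] M [ 0.642  0.23  -0.027] grip 0.446 q [-0.671  0.514  1.54  -0.     1.087  0.703]
```

View pics/s2.png

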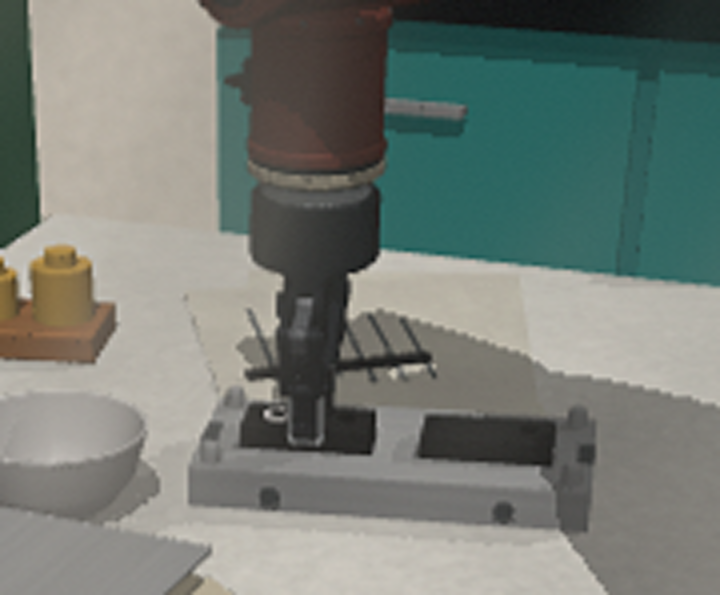

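Gripped at about 38 mm opening, low on the pad's sides. I lift straight up.

```bash
python3 -m handwheel '[[[0,0,0],[0,0,0],0.9],[[0,0,0],[0,0,-0.3],0.9],[[0,0,0],[0,0,-0.8],0.9],[[0,0,0],[0,0,-1.5],0.9],[[0,0,0],[0,0,-2.5],0.9],[[0,0,0],[0,0,-4],0.9],[[0,0,0],[0,0,-7],0.9],[[0,0,0],[0,0,-11],0.9],[[0,0,0],[0,0,-15],0.9],[[0,0,0],[0,0,-17],0.9]]'
python3 - <<'E'
from h import *
s=st()
p,d=grab('side'); cv2.imwrite('pics/s3.png',cv2.resize(p[40:210,270:450,::-1],None,fx=4,fy=3.5,interpolation=cv2.INTER_CUBIC))
E
```

```text
time: 5.05
tcp_pos: [0.5696, -0.3517, 0.2092]
tcp_rot: [3.122, 0.309, 0.007]
wrist_force: [-0.3, 0.0, -0.3]
grip_width: 0.449
t 5.05 tcp [ 0.5696 -0.3517  0.2092] yaw_y -78.7 z [ 0.005 -0.004 -1.   ] F [-0.33  0.03 -0.31] M [ 0.011 -0.027 -0.03 ] grip 0.449 q [-0.671  0.335  1.43  -0.     1.371  0.703]
```

View pics/s3.png

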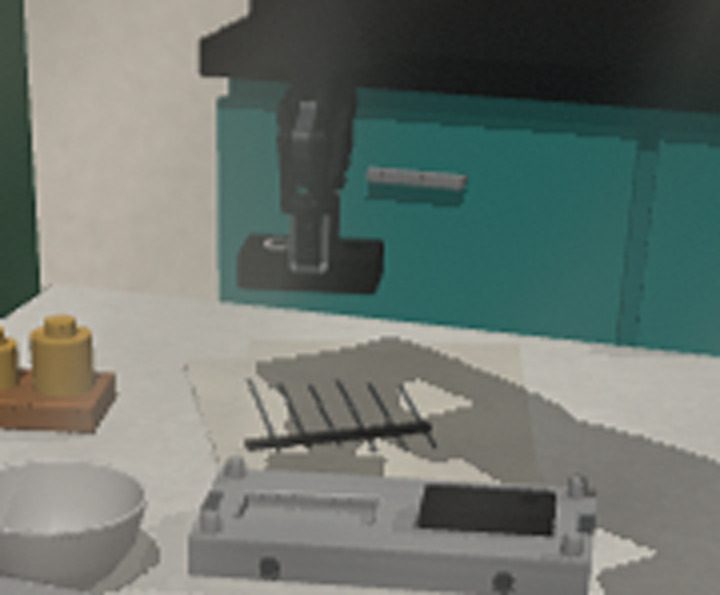

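The pad hangs level in the fingers and its cavity is empty. Next I carry it over the pan.

Run:
```python
from h import *
s=st(); go([.609,.011,.150],-93.4)
```

```text
t 5.10 tcp [ 0.5702 -0.3521  0.211 ] yaw_y -78.7 z [ 0.007 -0.005 -1.   ] F [ 1.49 -0.92  1.27] M [-0.03  -0.056 -0.019] grip 0.448 q [-0.671  0.333  1.428 -0.     1.372  0.703]
TURN deg [ 0.34 -0.36 14.72] SHIFT cm [ 10.9  -34.88   5.93]
```

```bash
python3 -m handwheel '[[[0.3,-0.4,2],[1.2,-4,0],0.9],[[0.3,-0.4,4],[2.5,-8,0],0.9],[[0.3,-0.4,6],[3.8,-12,0.3],0.9],[[0.3,-0.4,8],[5.3,-17,1],0.9],[[0.3,-0.4,10],[6.9,-22,2],0.9],[[0.3,-0.4,12],[8.4,-27,3.2],0.9],[[0.3,-0.4,14],[9.7,-31,4.5],0.9],[[0.3,-0.4,14.7],[10.6,-33.8,5.5],0.9],[[0.3,-0.4,14.7],[10.9,-34.9,5.9],0.9],[[0.3,-0.4,14.7],[10.9,-34.9,5.9],0.9]]'
python3 - <<'E'
from h import *
s=st(); go([.609,.011,.1115],-93.4)
p,d=grab('top'); cv2.imwrite('pics/t4.png',cv2.resize(p[140:290,230:380,::-1],None,fx=4,fy=4,interpolation=cv2.INTER_CUBIC))
p,d=grab('side'); cv2.imwrite('pics/s4.png',cv2.resize(p[150:320,190:370,::-1],None,fx=4,fy=3.5,interpolation=cv2.INTER_CUBIC))
print(proj('top',[.609,.011,.096]),proj('side',[.609,.011,.096]))
st()
E
```

```text
time: 6.35
tcp_pos: [0.6084, 0.0113, 0.1494]
tcp_rot: [3.139, -0.091, -0.004]
wrist_force: [0.2, 0.8, -1.1]
grip_width: 0.447
t 6.35 tcp [0.6084 0.0113 0.1494] yaw_y -93.3 z [-0.002 -0.001 -1.   ] F [ 0.15  0.8  -1.09] M [0.073 0.043 0.045] grip 0.447 q [-1.100e-01  2.520e-01  1.647e+00 -1.000e-03  1.244e+00  1.519e+00]
TURN deg [0.06 0.13 0.09] SHIFT cm [0.07 0.02 3.79]
(np.float64(300.9148470419394), np.float64(198.15298183840784)) (np.float64(265.1705983490139), np.float64(227.97027813012895))
t 6.45 tcp [0.6091 0.01   0.1505] yaw_y -93.4 z [-0.    -0.001 -1.   ] F [ 0.09  0.02 -1.29] M [-0.013 -0.016  0.004] grip 0.449 q [-1.120e-01  2.510e-01  1.646e+00 -1.000e-03  1.244e+00  1.519e+00]
```

View pics/t4.png

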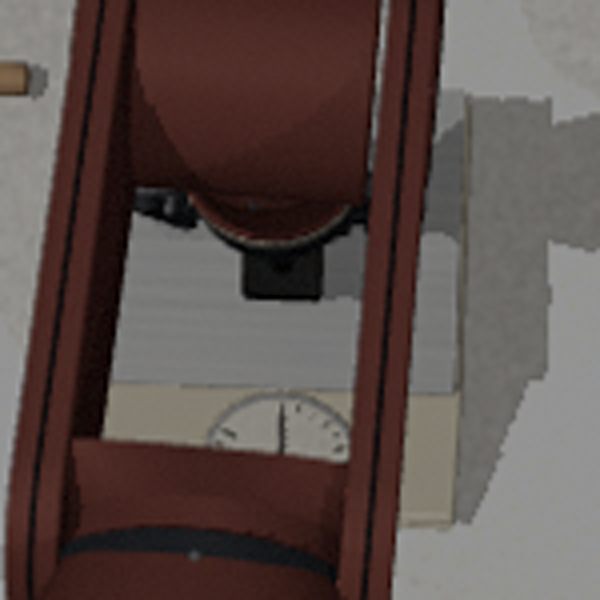

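View pics/s4.png

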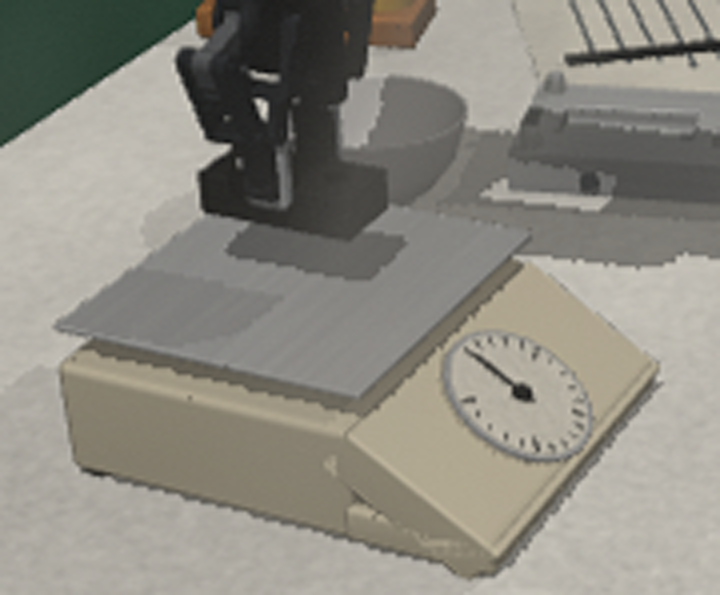

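The pad hangs level over the middle of the pan. I lower it to contact and check the force before letting go.

```bash
python3 -m handwheel '[[[0,0,0],[0,-0.1,1],0.9],[[0,0,0],[0,-0.1,2],0.9],[[0,0,0],[0,-0.1,2.8],0.9],[[0,0,0],[0,-0.1,3.3],0.9],[[0,0,0],[0,-0.1,3.6],0.9],[[0,0,0],[0,-0.1,3.8],0.9],[[0,0,0],[0,-0.1,3.95],0.9],[[0,0,0],[0,-0.1,4.05],0.9],[[0,0,0],[0,-0.1,4.05],0.9],[[0,0,0],[0,-0.1,4.05],0.9]]'
python3 - <<'E'
from h import *
p,d=grab('side'); cv2.imwrite('pics/s5.png',cv2.resize(p[150:320,190:370,::-1],None,fx=4,fy=3.5,interpolation=cv2.INTER_CUBIC))
st()
E
```

```text
time: 7.7
tcp_pos: [0.6093, 0.011, 0.1102]
tcp_rot: [3.139, -0.094, -0.0]
wrist_force: [-0.7, 0.4, -0.5]
grip_width: 0.444
t 7.75 tcp [0.6093 0.011  0.1102] yaw_y -93.4 z [ 0.    -0.001 -1.   ] F [ 0.46 -0.23 -0.82] M [ 0.108 -0.009  0.057] grip 0.447 q [-1.110e-01  2.950e-01  1.674e+00 -1.000e-03  1.172e+00  1.520e+00]
```

View pics/s5.png

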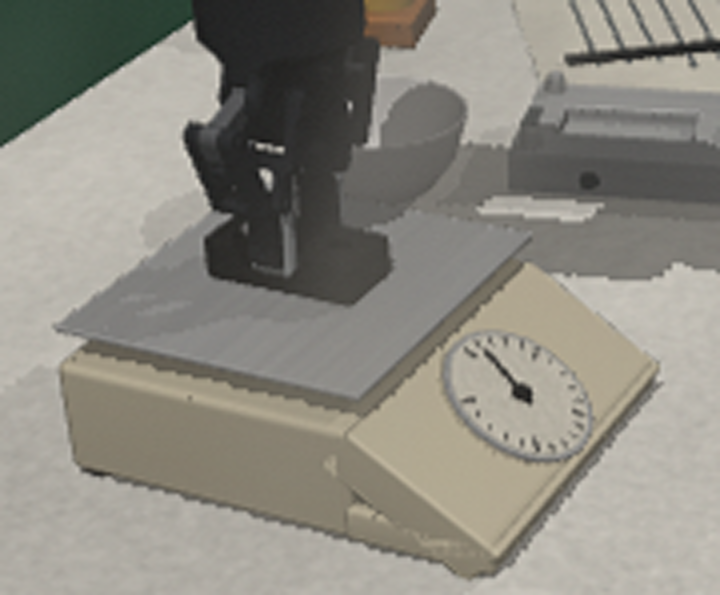

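The needle moved slightly, so the pad rests on the pan. Release and rise.

```bash
python3 -m handwheel '[[[0,0,0],[0,0,0],0.5],[[0,0,0],[0,0,0],0.35],[[0,0,0],[0,0,0],0.2],[[0,0,0],[0,0,-0.1],0.2],[[0,0,0],[0,0,-1],0.2],[[0,0,0],[0,0,-3],0.2],[[0,0,0],[0,0,-6],0.2],[[0,0,0],[0,0,-9],0.2],[[0,0,0],[0,0,-12],0.2],[[0,0,0],[0,0,-13],0.2]]'
python3 - <<'E'
from h import *
s=st(); go([.477,.300,.20],66,s)
p,d=grab('side'); cv2.imwrite('pics/s6.png',cv2.resize(p[150:320,190:370,::-1],None,fx=4,fy=3.5,interpolation=cv2.INTER_CUBIC))
p,d=grab('side','s6f.png')
E
```

```text
time: 9.0
tcp_pos: [0.6109, 0.0111, 0.2444]
tcp_rot: [3.138, -0.093, 0.009]
wrist_force: [-0.4, -1.6, 0.1]
grip_width: 0.802
t 9.00 tcp [0.6109 0.0111 0.2444] yaw_y -93.4 z [ 0.006 -0.002 -1.   ] F [-0.43 -1.63  0.1 ] M [-0.012 -0.038  0.066] grip 0.802 q [-1.100e-01  1.740e-01  1.555e+00 -1.000e-03  1.406e+00  1.520e+00]
TURN deg [ 0.03 -0.36 20.59] SHIFT cm [-15.11 -28.05   4.31]
```

View pics/s6.png

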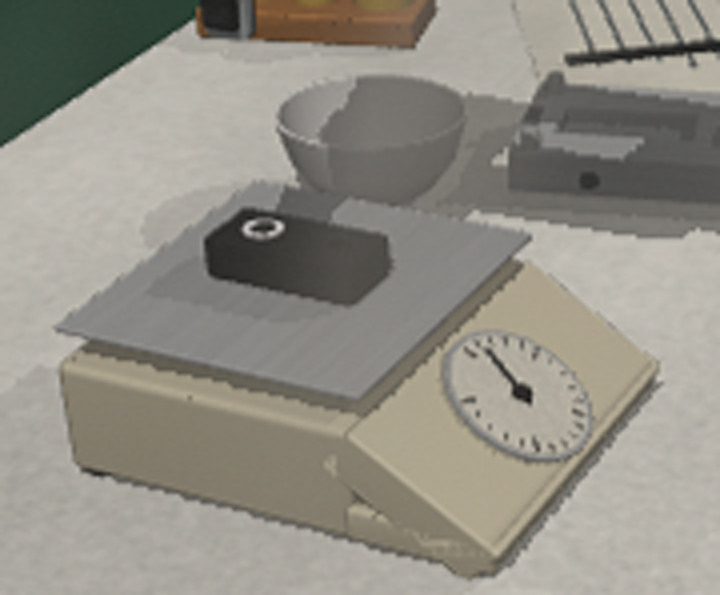

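View pics/s6f.png

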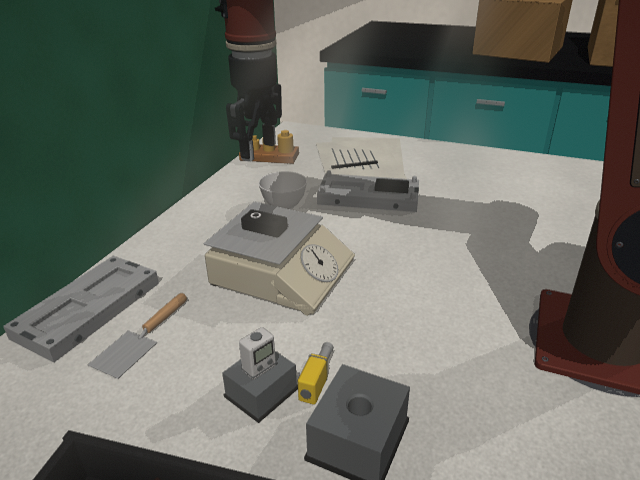

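The pad lies flat mid-pan with the ring up, and the needle moved by about 0.1 kg. Now I refine the gauge pose from the unobstructed first pictures.

Run:
```python
from h import *
np.set_printoptions(precision=4,suppress=True)
D=np.load('pics/top0.npz');p=D['p'].astype(int)
v,u=np.mgrid[0:480,0:640]
def q(m,z,nm,inv=False):
    n,l,s,c=cv2.connectedComponentsWithStats(m.astype(np.uint8)); i=1+np.argmax(s[1:,4])
    k=cv2.convexHull(np.argwhere(l==i)[:,::-1].astype(np.int32)); print(nm,s[i],cv2.minAreaRect(np.array([plane('top',a[0],z)[:2]*1000 for a in k],np.float32)))
b=(u>140)&(u<180)&(v>248)&(v<282)
g=p.min(-1)
for th in (95,105,115): q(b&(g>th),.11,'gtop %d'%th)
# sub-pixel via upsampling
im=cv2.resize(D['p'][245:285,140:180],None,fx=8,fy=8,interpolation=cv2.INTER_CUBIC).astype(int).min(-1)
for th in (90,100,110):
    m=(im>th).astype(np.uint8); n,l,s,c=cv2.connectedComponentsWithStats(m); i=l[160,190] if l[160,190] else 1+np.argmax(s[1:,4])
    k=cv2.convexHull(np.argwhere(l==i)[:,::-1].astype(np.int32))
    r=cv2.minAreaRect(np.array([plane('top',((a[0][0]+.5)/8-.5+140,(a[0][1]+.5)/8-.5+245),.11)[:2]*1000 for a in k],np.float32)); print(th,s[i],r)
# black disc on top
S=np.load('pics/side0.npz')['p']
print('side grip proj',proj('side',[.477,.300,.11]),proj('top',[.477,.300,.11]))
print('big stand', np.nanpercentile(cloud('top',D['d'])[320:365,130:185].reshape(-1,3),[2,50,98],axis=0))
p2,d2=grab('top'); W=cloud('top',d2)
y=(p2[...,0].astype(int)-p2[...,2]>40)&(u>150)&(u<260)&(v>240)&(v<330); P=W[y]; P=P[~np.isnan(P[:,0])]; print(y.sum(), P.min(0) if len(P) else '',P.max(0) if len(P) else '')
cv2.imwrite('pics/t7.png',p2[:,:,::-1])
```

```text
gtop 95 [141 249  30  33 466] ((477.01104736328125, 308.2854309082031), (59.1256103515625, 64.80952453613281), 88.68925476074219)
gtop 105 [141 249  17  33 276] ((477.30706787109375, 321.11328125), (32.19874572753906, 65.44185638427734), 89.8016128540039)
gtop 115 [150 258  20  16 109] ((475.99359130859375, 300.313720703125), (36.36731719970703, 20.722517013549805), 63.06779479980469)
90 [    0     0   250   320 42230] ((478.06280517578125, 309.1099853515625), (63.577484130859375, 80.78971862792969), 88.69586181640625)
100 [    0     0   243   320 28984] ((478.0760498046875, 309.67071533203125), (60.872047424316406, 81.98853302001953), 89.81074523925781)
110 [    0     0   194   320 25650] ((478.20562744140625, 315.83447265625), (48.54369354248047, 81.70116424560547), 89.81073760986328)
side grip proj (np.float64(255.9361143405581), np.float64(335.9389331006604)) (np.float64(159.45763385987985), np.float64(264.8835775650305))
big stand [[0.2736 0.2694 0.0107]
 [0.3171 0.3177 0.0694]
 [0.3628 0.3712 0.0746]]
910 [ 0.3912  0.047  -0.0014] [0.4841 0.2959 0.6685]
```

View pics/t7.png

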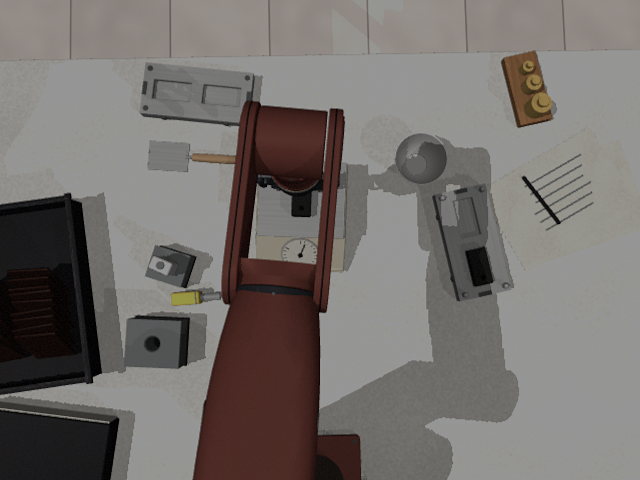

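Run:
```python
from h import *
print(tri('top',(160.3,265.4),'side',(256.3,336.3)))
s=st(); go([.4765,.299,.15],66,s)
```

```text
(array([0.47647042, 0.29894002, 0.1085598 ]), np.float64(0.0011216186477704766))
t 9.15 tcp [0.6094 0.0112 0.2406] yaw_y -93.4 z [ 0.001 -0.001 -1.   ] F [ 0.89  0.11 -0.83] M [0.074 0.028 0.01 ] grip 0.802 q [-1.100e-01  1.770e-01  1.559e+00 -1.000e-03  1.405e+00  1.520e+00]
TURN deg [ 0.07 -0.07 20.59] SHIFT cm [-14.99 -27.95   9.01]
```

```bash
python3 -m handwheel '[[[0,0,2.5],[-2,-4,0],0.1],[[0,0,5],[-4,-8,0],0.1],[[0,0,7.5],[-6,-12,0],0.1],[[0,0,10],[-9,-16,1],0.1],[[0,0,13],[-11,-20,2.5],0.1],[[0,0,16],[-13,-24,4.5],0.1],[[0,0,19],[-14.5,-27,6.5],0.1],[[0,0,20.6],[-15,-28,8.5],0.1],[[0,0,20.6],[-15,-28,9],0.1],[[0,0,20.6],[-15,-28,9],0.1]]'
python3 - <<'E'
from h import *
p,d=grab('side'); cv2.imwrite('pics/s8.png',cv2.resize(p[240:430,170:370,::-1],None,fx=3.5,fy=3,interpolation=cv2.INTER_CUBIC))
s=st(); go([.4765,.299,.069],66,s)
E
```

```text
time: 10.4
tcp_pos: [0.4761, 0.2987, 0.1492]
tcp_rot: [3.07, -0.653, -0.0]
wrist_force: [0.0, -0.4, -0.0]
grip_width: 0.897
t 10.45 tcp [0.4768 0.2989 0.1501] yaw_y -114.0 z [ 0.001 -0.002 -1.   ] F [ 0.23 -0.61  0.43] M [ 0.056 -0.026 -0.03 ] grip 0.901 q [ 4.210e-01  1.450e-01  1.770e+00 -2.000e-03  1.226e+00  2.412e+00]
TURN deg [ 0.08 -0.08 -0.03] SHIFT cm [-0.04 -0.01  8.11]
```

View pics/s8.png

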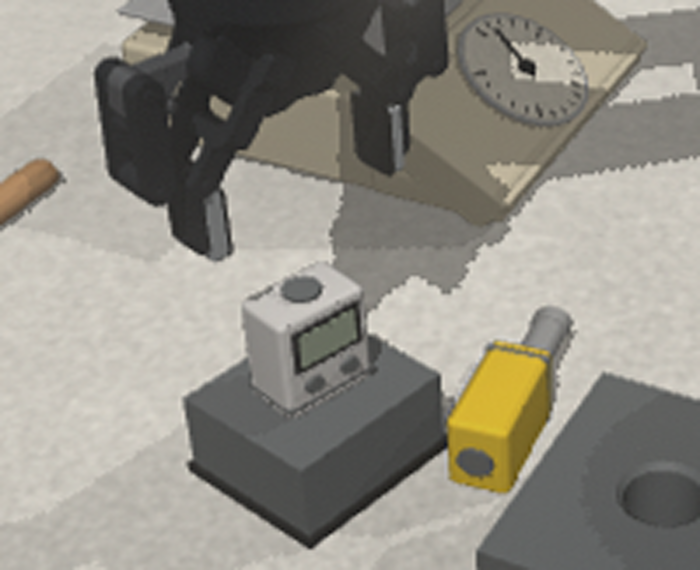

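The jaws straddle the white gauge and clear the yellow one. Descend and close.

```bash
python3 -m handwheel '[[[0,0,0],[0,0,2],0.1],[[0,0,0],[0,0,4],0.1],[[0,0,0],[0,0,6],0.1],[[0,0,0],[0,0,7.4],0.1],[[0,0,0],[0,0,8.1],0.1],[[0,0,0],[0,0,8.1],0.2],[[0,0,0],[0,0,8.1],0.4],[[0,0,0],[0,0,8.1],0.6],[[0,0,0],[0,0,8.1],0.9],[[0,0,0],[0,0,8.1],0.9]]'
python3 - <<'E'
from h import *
s=st()
p,d=grab('side'); cv2.imwrite('pics/s9.png',cv2.resize(p[240:430,170:370,::-1],None,fx=3.5,fy=3,interpolation=cv2.INTER_CUBIC))
E
```

```text
time: 11.7
tcp_pos: [0.4777, 0.2992, 0.0702]
tcp_rot: [3.073, -0.654, 0.004]
wrist_force: [0.6, -0.3, 4.7]
grip_width: 0.508
t 11.70 tcp [0.4777 0.2992 0.0702] yaw_y -114.0 z [ 0.003 -0.001 -1.   ] F [ 0.56 -0.26  4.68] M [ 0.028 -0.043 -0.014] grip 0.508 q [ 4.210e-01  2.460e-01  1.819e+00 -2.000e-03  1.074e+00  2.412e+00]
```

View pics/s9.png

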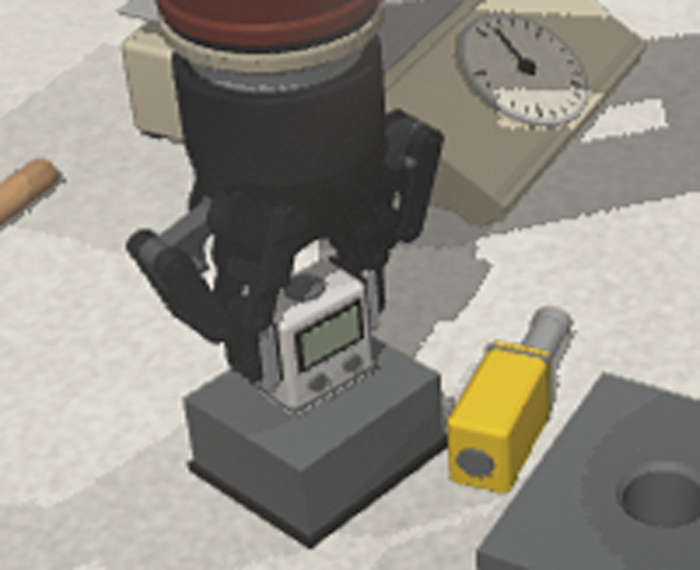

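Gripped at 43 mm, display facing the camera. Draw it up straight.

```bash
python3 -m handwheel '[[[0,0,0],[0,0,0],0.9],[[0,0,0],[0,0,-0.5],0.9],[[0,0,0],[0,0,-1.5],0.9],[[0,0,0],[0,0,-3],0.9],[[0,0,0],[0,0,-5],0.9],[[0,0,0],[0,0,-7.5],0.9],[[0,0,0],[0,0,-11],0.9],[[0,0,0],[0,0,-15],0.9],[[0,0,0],[0,0,-17.5],0.9],[[0,0,0],[0,0,-18],0.9]]'
python3 - <<'E'
from h import *
p,d=grab('side'); cv2.imwrite('pics/s10.png',cv2.resize(p[130:430,170:370,::-1],None,fx=2.5,fy=2,interpolation=cv2.INTER_CUBIC))
s=st(); st()
E
```

```text
time: 13.0
tcp_pos: [0.4781, 0.2995, 0.2534]
tcp_rot: [-3.071, 0.654, -0.01]
wrist_force: [1.4, 1.4, -1.4]
grip_width: 0.508
t 13.05 tcp [0.4776 0.2993 0.2522] yaw_y -114.0 z [ 0.005 -0.    -1.   ] F [ 0.43 -0.43 -1.42] M [-0.041 -0.009  0.029] grip 0.505 q [ 4.210e-01  5.700e-02  1.668e+00 -2.000e-03  1.412e+00  2.412e+00]
t 13.05 tcp [0.4776 0.2993 0.2522] yaw_y -114.0 z [ 0.005 -0.    -1.   ] F [ 0.43 -0.43 -1.42] M [-0.041 -0.009  0.029] grip 0.505 q [ 4.210e-01  5.700e-02  1.668e+00 -2.000e-03  1.412e+00  2.412e+00]
```

View pics/s10.png

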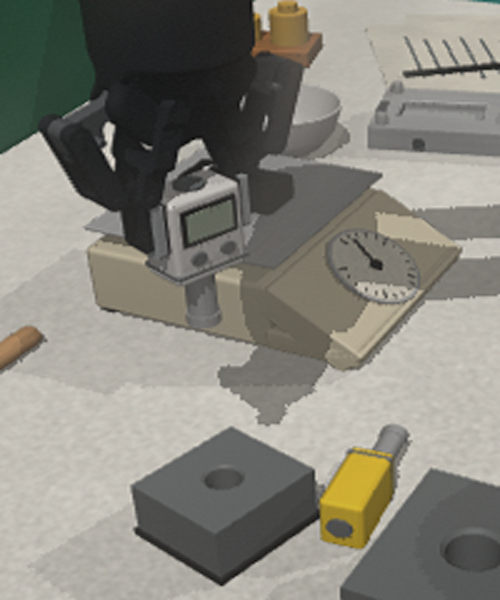

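The gauge is out and hangs upright. Now I locate the ring in both views.

Run:
```python
from h import *
np.set_printoptions(precision=4,suppress=True)
p,d=grab('top','t11.png');q,e=grab('side','s11.png')
print(proj('top',[.6275,.0103,.1212]),proj('side',[.6275,.0103,.1212]))
for n,im,x,y in(('top',p,300,190),('side',q,255,215)):
    g=im[y-20:y+20,x-25:x+25]; cv2.imwrite('pics/r_%s.png'%n,cv2.resize(g[:,:,::-1],None,fx=12,fy=12,interpolation=cv2.INTER_CUBIC))
S=arm.mark_of('side','ring');T=arm.mark_of('top','ring');print([(a['position'],a['p']) for a in S[:2]],[(a['position'],a['p']) for a in T[:2]])
print([(a['position'],a['p']) for a in arm.mark_of('side','gauge_foot')[:3]])
s=st()
print('foot pred',proj('side',s['tcp_pos']-[0,0,.062]))
```

```text
(np.float64(300.7783994139653), np.float64(187.32361709624738)) (np.float64(255.74069124638112), np.float64(214.60072649866964))
[([256.6, 216.3], 0.78), ([253.3, 289.3], 0.56)] [([298.6, 188.4], 0.89)]
[([256.0, 288.4], 0.72), ([328.8, 344.3], 0.72)]
t 13.30 tcp [0.4764 0.2989 0.2485] yaw_y -114.0 z [-0.    -0.002 -1.   ] F [ 0.15 -0.35 -1.56] M [-0.005 -0.017 -0.009] grip 0.506 q [ 0.421  0.061  1.671 -0.002  1.411  2.412]
foot pred (np.float64(252.51517479111595), np.float64(291.70579234746407))
```

View pics/r_top.png

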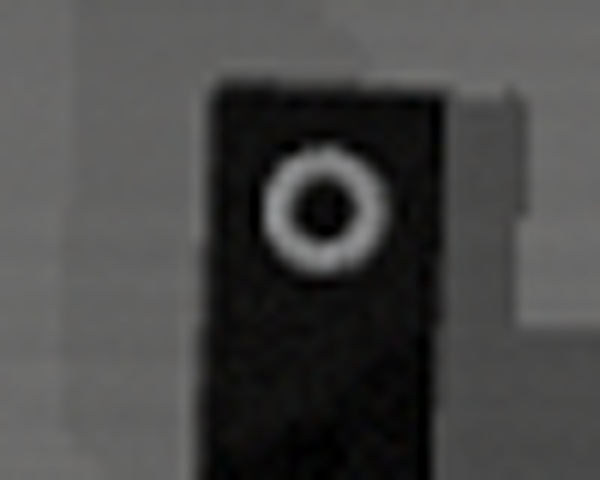

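View pics/r_side.png

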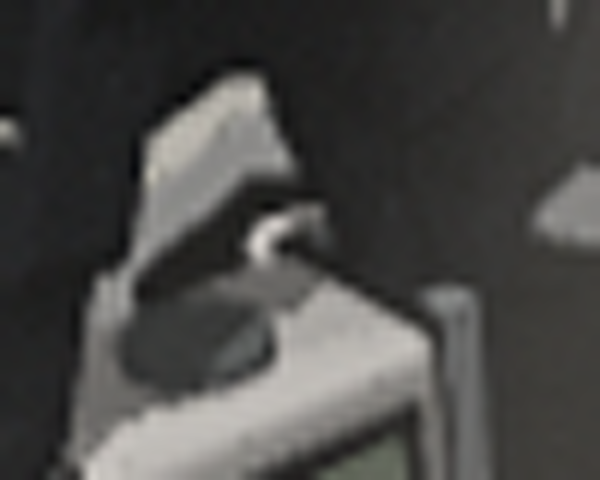

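View pics/t11.png

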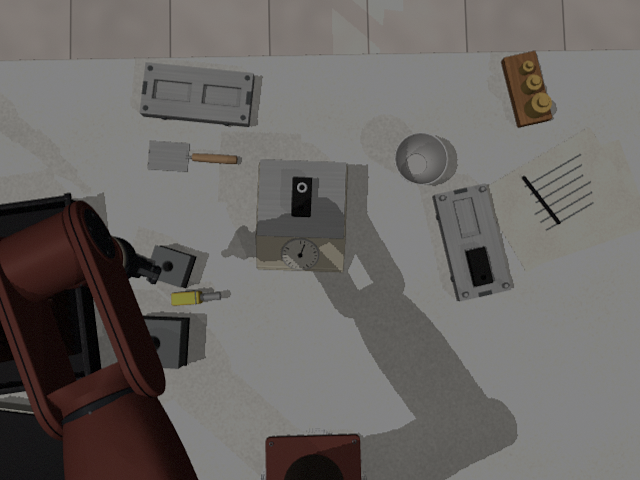

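Run:
```python
from h import *
p,d=grab('top');im=cv2.resize(p[170:210,275:325],None,fx=8,fy=8,interpolation=cv2.INTER_CUBIC).astype(int).min(-1)
m=(im>75).astype(np.uint8); n,l,s,c=cv2.connectedComponentsWithStats(m)
for i in range(1,n):
    if 300<s[i,4]<8000: print(s[i],(c[i]+.5)/8-.5+[275,170])
q=cv2.imread('pics/s6f.png')[205:226,243:270]; im=cv2.resize(q,None,fx=8,fy=8,interpolation=cv2.INTER_CUBIC).astype(int).min(-1)
m=(im>110).astype(np.uint8); n,l,s,c=cv2.connectedComponentsWithStats(m)
for i in range(1,n):
    if 100<s[i,4]<8000: print('side',s[i],(s[i,:2]+s[i,2:4]/2)/8-.5+[243,205])
print(tri('top',(301.6,187.0),'side',(255.6,214.7)),plane('top',(301.6,187.0),.1212))
s=arm.observe(); go([.6275,.009,.222],-93.4,s); go([.6275,.009,.222],-114,s)
```

```text
[ 176   99   81   82 3586] [301.51837005 187.06141941]
side [   0    0  140   83 6481] [251.25   209.6875]
side [  61   63   84   43 1741] [255.375  215.0625]
(array([0.62851291, 0.0087214 , 0.11993264]), np.float64(0.00038270326010458145)) [0.6281274  0.00861793 0.1212    ]
TURN deg [  0.12  -0.03 -20.63] SHIFT cm [25.6  20.32  2.72]
TURN deg [ 0.11 -0.05 -0.03] SHIFT cm [25.6  20.32  2.72]
```

```bash
python3 -m handwheel '[[[0,0,-2],[2.5,2,0],0.9],[[0,0,-5],[5.5,4.3,0],0.9],[[0,0,-8],[9,7,0],0.9],[[0,0,-11],[12.5,9.8,0],0.9],[[0,0,-14],[16,12.6,0],0.9],[[0,0,-17],[19.5,15.4,0.5],0.9],[[0,0,-19.5],[22.5,17.8,1.5],0.9],[[0,0,-20.6],[24.7,19.6,2.4],0.9],[[0,0,-20.6],[25.6,20.3,2.7],0.9],[[0,0,-20.6],[25.6,20.3,2.7],0.9]]'
python3 - <<'E'
from h import *
p,d=grab('top','t12.png');q,e=grab('side','s12f.png'); cv2.imwrite('pics/s12.png',cv2.resize(q[130:260,195:345,::-1],None,fx=5,fy=4.5,interpolation=cv2.INTER_CUBIC))
s=st(); print('foot',proj('side',s['tcp_pos']-[0,0,.062]),'top body',proj('side',s['tcp_pos']+[0,0,.04]))
go([.628,.0088,.205],-93.4,s)
E
```

```text
time: 14.6
tcp_pos: [0.6273, 0.0091, 0.2214]
tcp_rot: [3.139, -0.096, -0.002]
wrist_force: [-1.0, 0.3, -1.0]
grip_width: 0.511
t 14.70 tcp [0.6273 0.0103 0.2223] yaw_y -93.4 z [-0.    -0.002 -1.   ] F [-0.51  0.26 -1.44] M [ 0.007 -0.002  0.015] grip 0.510 q [-0.108  0.232  1.529 -0.002  1.38   1.522]
foot (np.float64(254.27598331340758), np.float64(196.21439704082798)) top body (np.float64(249.9288287585769), np.float64(144.49453317878834))
TURN deg [ 0.09  0.01 -0.  ] SHIFT cm [0.07 0.14 1.73]
```

View pics/s12.png

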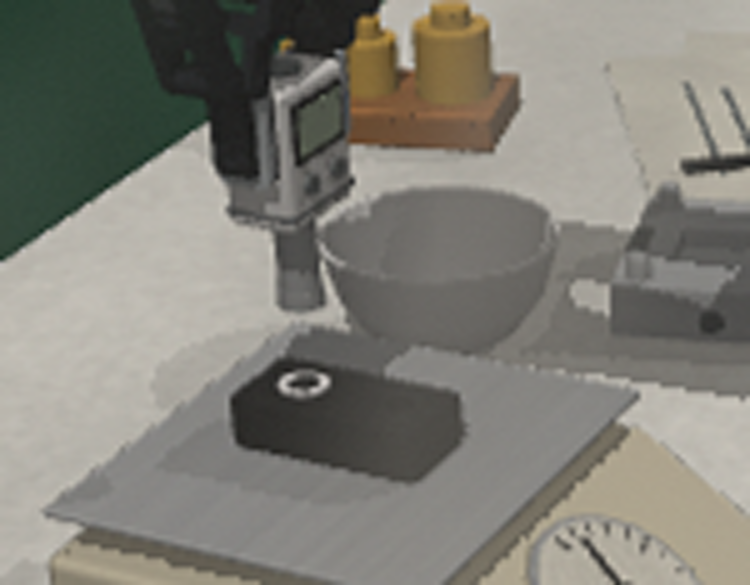

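View pics/t12.png

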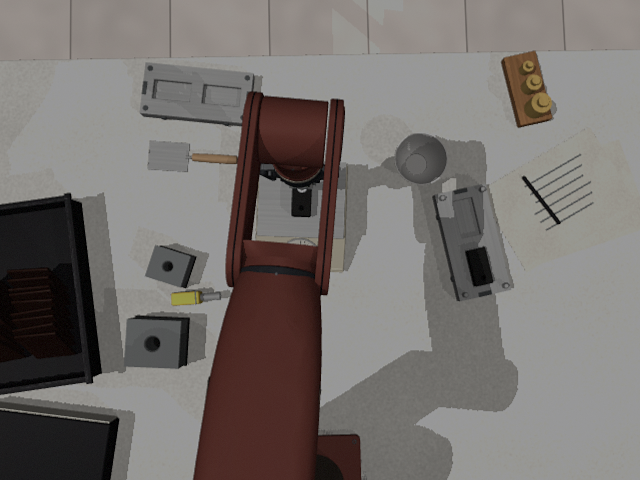

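Foot at about (254.7,195.6), matching its predicted projection, and the ring is right beneath. I lower it to just above the ring and look again.

```bash
python3 -m handwheel '[[[0.1,0,0],[0.1,0.15,0.6],0.9],[[0.1,0,0],[0.1,0.15,1.2],0.9],[[0.1,0,0],[0.1,0.15,1.8],0.9],[[0.1,0,0],[0.1,0.15,2.3],0.9],[[0.1,0,0],[0.1,0.15,2.7],0.9],[[0.1,0,0],[0.1,0.15,3.0],0.9],[[0.1,0,0],[0.1,0.15,3.1],0.9],[[0.1,0,0],[0.1,0.15,3.2],0.9],[[0.1,0,0],[0.1,0.15,3.2],0.9],[[0.1,0,0],[0.1,0.15,3.2],0.9]]'
python3 - <<'E'
from h import *
q,e=grab('side','s13f.png'); cv2.imwrite('pics/s13.png',cv2.resize(q[180:240,220:300,::-1],None,fx=9,fy=9,interpolation=cv2.INTER_CUBIC))
s=st(); print('foot',proj('side',s['tcp_pos']-[0,0,.062]),'ring',proj('side',[.628,.0088,.1212]))
go([.628,.0088,.183],-93.4,s)
E
```

```text
time: 15.95
tcp_pos: [0.6284, 0.0087, 0.1905]
tcp_rot: [-3.14, 0.093, -0.0]
wrist_force: [0.2, -0.1, -1.8]
grip_width: 0.509
t 16.00 tcp [0.6284 0.0086 0.1905] yaw_y -93.4 z [ 0.  0. -1.] F [-1.6  -0.05 -1.41] M [ 0.     0.01  -0.008] grip 0.507 q [-0.112  0.258  1.559  0.     1.324  1.518]
foot (np.float64(255.46364422505883), np.float64(210.7331887243902)) ring (np.float64(255.8731463562458), np.float64(214.19289221066364))
TURN deg [-0.01 -0.01 -0.01] SHIFT cm [-0.04 -0.02  0.75]
```

View pics/s13.png

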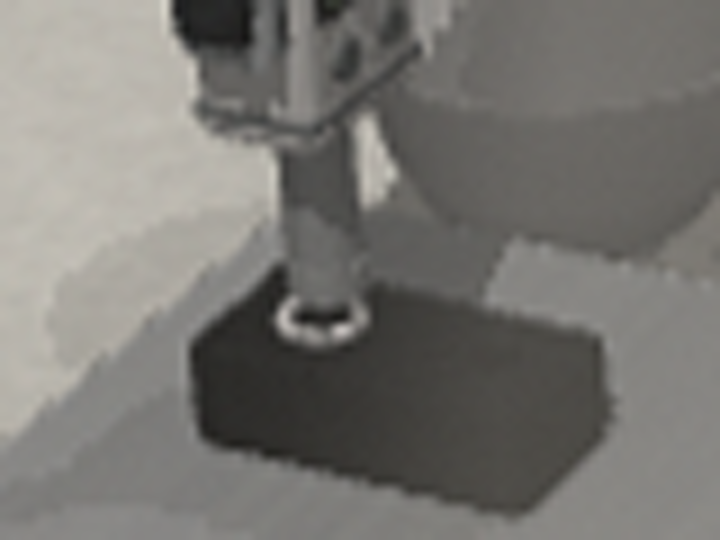

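Foot (column 255.6) lines up with the ring (255.3). I lower in stages, watching the force.

```bash
python3 -m handwheel '[[[0,0,0],[0,0,0.2],0.9],[[0,0,0],[0,0,0.4],0.9],[[0,0,0],[0,0,0.5],0.9],[[0,0,0],[0,0,0.6],0.9],[[0,0,0],[0,0,0.7],0.9],[[0,0,0],[0,0,0.8],0.9],[[0,0,0],[0,0,0.9],0.9],[[0,0,0],[0,0,1.0],0.9],[[0,0,0],[0,0,1.0],0.9],[[0,0,0],[0,0,1.0],0.9]]'
python3 - <<'E'
from h import *
q,e=grab('side','s14f.png'); cv2.imwrite('pics/s14.png',cv2.resize(q[180:300,220:360,::-1],None,fx=5,fy=5,interpolation=cv2.INTER_CUBIC))
s=st()
E
```

```text
time: 17.25
tcp_pos: [0.6285, 0.0086, 0.1808]
tcp_rot: [-3.14, 0.093, -0.001]
wrist_force: [-1.8, -0.2, 2.0]
grip_width: 0.511
t 17.30 tcp [0.6285 0.0086 0.1807] yaw_y -93.4 z [ 0.001  0.    -1.   ] F [-1.03  0.23  2.34] M [ 0.005  0.241 -0.006] grip 0.509 q [-0.112  0.266  1.568  0.     1.306  1.518]
```

View pics/s14.png

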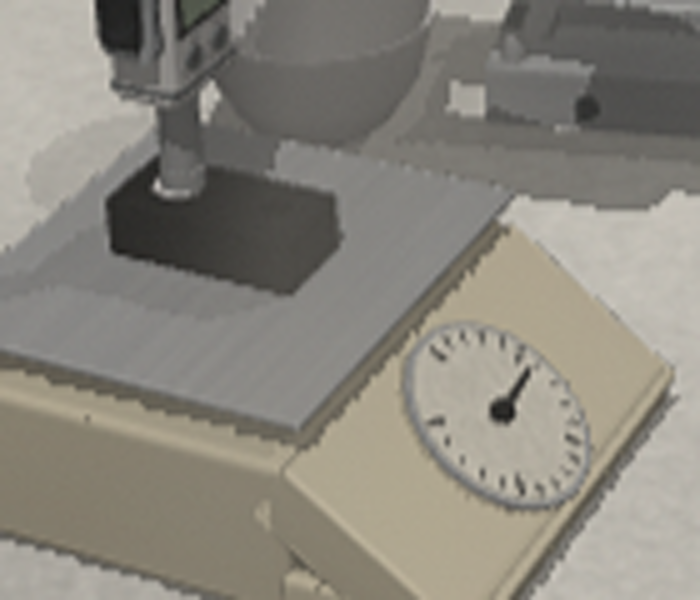

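```bash
python3 -m handwheel '[[[0,0,0],[0,0,0.1],0.9],[[0,0,0],[0,0,0.2],0.9],[[0,0,0],[0,0,0.3],0.9],[[0,0,0],[0,0,0.4],0.9],[[0,0,0],[0,0,0.5],0.9],[[0,0,0],[0,0,0.55],0.9],[[0,0,0],[0,0,0.55],0.9],[[0,0,0],[0,0,0.55],0.9],[[0,0,0],[0,0,0.55],0.9],[[0,0,0],[0,0,0.55],0.9]]'
python3 - <<'E'
from h import *
q,e=grab('side','s15f.png'); cv2.imwrite('pics/s15.png',cv2.resize(q[170:230,220:300,::-1],None,fx=9,fy=9,interpolation=cv2.INTER_CUBIC)); cv2.imwrite('pics/s15d.png',cv2.resize(q[235:290,290:345,::-1],None,fx=7,fy=7,interpolation=cv2.INTER_CUBIC))
for i in range(4): s=st(); arm.grab_frame('side')
E
```

```text
time: 18.55
tcp_pos: [0.6286, 0.0086, 0.1761]
tcp_rot: [-3.14, 0.093, -0.002]
wrist_force: [-3.2, 0.9, 8.3]
grip_width: 0.507
t 18.60 tcp [0.6286 0.0086 0.1761] yaw_y -93.4 z [ 0.001  0.    -1.   ] F [-3.15 -0.59  7.82] M [0.082 0.79  0.052] grip 0.507 q [-0.112  0.27   1.573  0.     1.297  1.518]
t 18.65 tcp [0.6286 0.0086 0.1761] yaw_y -93.4 z [ 0.001  0.    -1.   ] F [-4.23  0.13  7.49] M [0.116 0.771 0.016] grip 0.509 q [-0.112  0.27   1.573  0.     1.297  1.518]
t 18.70 tcp [0.6286 0.0086 0.1761] yaw_y -93.4 z [ 0.001  0.    -1.   ] F [-4.01  0.08  7.48] M [ 0.024  0.793 -0.01 ] grip 0.511 q [-0.112  0.27   1.573  0.     1.297  1.518]
t 18.75 tcp [0.6286 0.0086 0.1761] yaw_y -93.4 z [ 0.001  0.    -1.   ] F [-3.5  -0.25  7.73] M [0.093 0.781 0.017] grip 0.509 q [-0.112  0.27   1.573  0.     1.297  1.518]
```

View pics/s15.png

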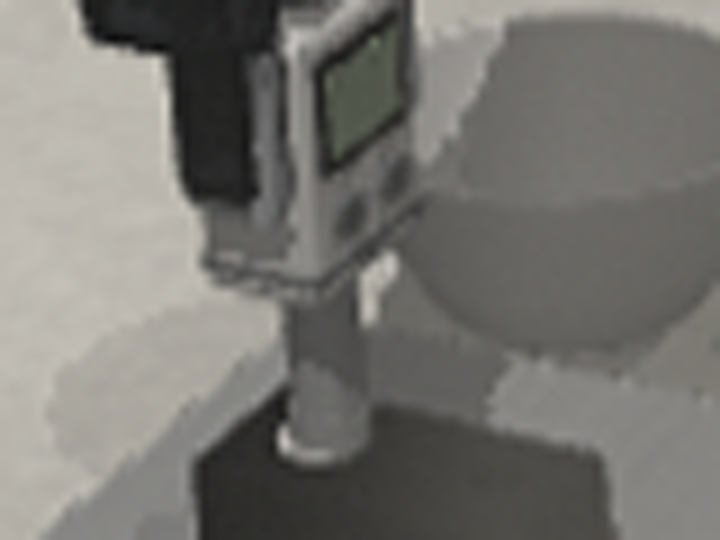

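View pics/s15d.png

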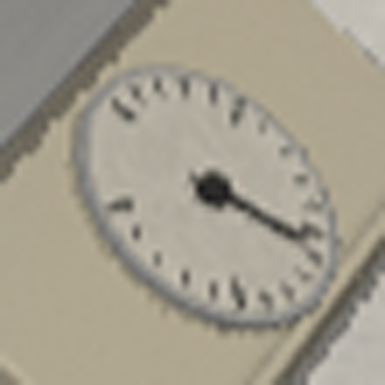

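The foot sits flat on the ring and the dial reads about 1 kg. A side force of about 3.7 N remains, so I ease the tool back a fraction of a millimetre while keeping the push.

```bash
python3 -m handwheel '[[[0,0,0],[0,0,0.09],0.9],[[0,0,0],[-0.01,0,0.1],0.9],[[0,0,0],[-0.02,0,0.11],0.9],[[0,0,0],[-0.03,0,0.12],0.9],[[0,0,0],[-0.04,0,0.12],0.9],[[0,0,0],[-0.04,0,0.12],0.9],[[0,0,0],[-0.04,0,0.12],0.9],[[0,0,0],[-0.04,0,0.12],0.9],[[0,0,0],[-0.04,0,0.12],0.9],[[0,0,0],[-0.04,0,0.12],0.9]]'
python3 - <<'E'
from h import *
q,e=grab('side','s16f.png'); cv2.imwrite('pics/s16.png',cv2.resize(q[170:230,220:300,::-1],None,fx=9,fy=9,interpolation=cv2.INTER_CUBIC))
for i in range(3): s=st(); arm.grab_frame('side')
E
```

```text
time: 20.05
tcp_pos: [0.6285, 0.0086, 0.1759]
tcp_rot: [-3.14, 0.093, -0.003]
wrist_force: [-2.9, 0.1, 8.1]
grip_width: 0.51
t 20.10 tcp [0.6286 0.0086 0.1759] yaw_y -93.4 z [ 0.002 -0.    -1.   ] F [-3.52  0.87  7.89] M [0.143 0.721 0.004] grip 0.506 q [-0.112  0.27   1.574  0.     1.296  1.518]
t 20.15 tcp [0.6286 0.0086 0.1759] yaw_y -93.4 z [ 0.002 -0.    -1.   ] F [-3.63 -0.65  7.72] M [0.071 0.736 0.012] grip 0.506 q [-0.112  0.27   1.574  0.     1.296  1.518]
t 20.20 tcp [0.6285 0.0086 0.1759] yaw_y -93.4 z [ 0.002 -0.    -1.   ] F [-3.3   0.4   8.15] M [0.11  0.708 0.038] grip 0.508 q [-0.112  0.27   1.574  0.     1.296  1.518]
```

View pics/s16.png

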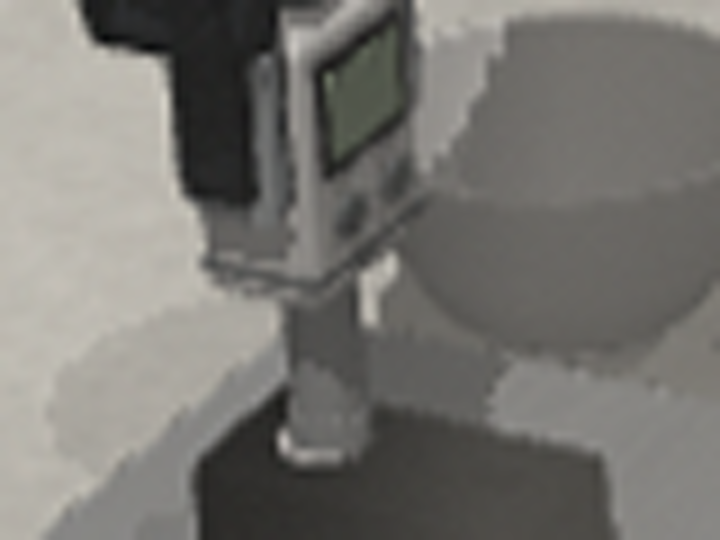

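```bash
python3 -m handwheel '[[[0,0,0],[-0.03,0,0.1],0.9],[[0,0,0],[-0.05,0,0.12],0.9],[[0,0,0],[-0.07,0,0.13],0.9],[[0,0,0],[-0.1,0,0.15],0.9],[[0,0,0],[-0.12,0,0.16],0.9],[[0,0,0],[-0.12,0,0.16],0.9],[[0,0,0],[-0.12,0,0.16],0.9],[[0,0,0],[-0.12,0,0.16],0.9],[[0,0,0],[-0.12,0,0.16],0.9],[[0,0,0],[-0.12,0,0.16],0.9]]'
python3 - <<'E'
from h import *
q,e=grab('side','s17f.png'); cv2.imwrite('pics/s17.png',cv2.resize(q[140:290,220:350,::-1],None,fx=5,fy=4,interpolation=cv2.INTER_CUBIC))
for i in range(4): s=st(); arm.grab_frame('side')
print(np.abs(s['qvel']).max())
E
```

```text
time: 21.5
tcp_pos: [0.6283, 0.0087, 0.1757]
tcp_rot: [3.14, -0.093, 0.007]
wrist_force: [-1.8, 0.0, 7.6]
grip_width: 0.507
t 21.55 tcp [0.6283 0.0087 0.1757] yaw_y -93.4 z [ 0.005 -0.    -1.   ] F [-2.15  0.8   8.52] M [ 0.089  0.441 -0.028] grip 0.510 q [-0.112  0.267  1.577  0.     1.292  1.518]
t 21.60 tcp [0.6283 0.0087 0.1757] yaw_y -93.4 z [ 0.005 -0.    -1.   ] F [-2.45  1.73  8.3 ] M [ 0.114  0.45  -0.005] grip 0.507 q [-0.112  0.267  1.577  0.     1.292  1.518]
t 21.65 tcp [0.6283 0.0086 0.1757] yaw_y -93.4 z [ 0.005 -0.    -1.   ] F [-2.14  0.87  8.01] M [0.112 0.422 0.005] grip 0.509 q [-0.112  0.267  1.577  0.     1.292  1.518]
t 21.70 tcp [0.6283 0.0086 0.1757] yaw_y -93.4 z [ 0.005 -0.    -1.   ] F [-2.2  -0.54  7.61] M [0.068 0.455 0.015] grip 0.509 q [-0.112  0.267  1.577  0.     1.292  1.518]
0.003489711700269171
```

View pics/s17.png

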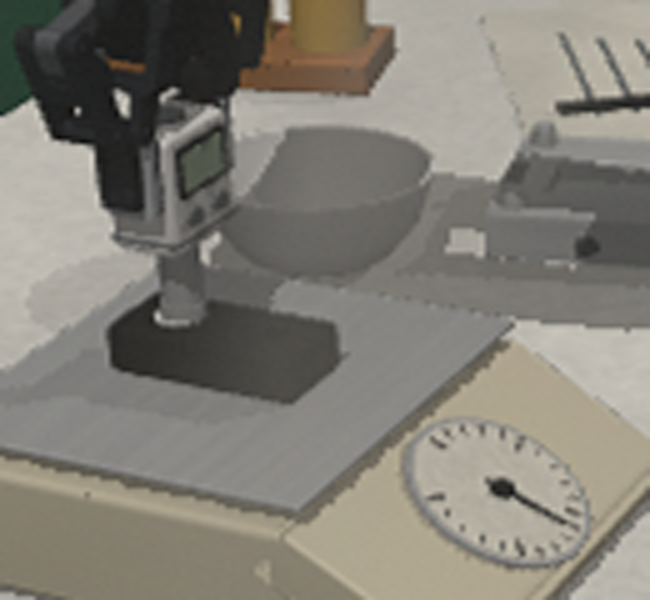

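```bash
python3 -c "
from station import arm
print(arm.close_job())"
```

```text
the job is handed in; nothing more can be done
None
```

I placed the ringed pad flat in the middle of the pan and let it go. Then I drew the white gauge up out of its stand, set its foot on the ring, and handed the job in at about 21.7 s still pressing.

**Last checks:**
- **Push:** the wrist reads about +8 N vertically, against −1.5 N with the gauge hanging free, so the foot presses with roughly 9.6 N. The dial needle stands close to half-way, which fits that plus the pad's weight.
- **Upright and still:** the tool leans about 0.3° and the joints are practically at rest. The side picture shows the foot flat inside the ring.

**What was not perfect:**
- The foot sits about 1 mm off the ring's centre.
- A side force of about 2 N remains at the foot. It was about 3.7 N before I eased the tool back slightly.
- I had no direct reading of the indenter. That it is pushed in far enough is inferred from the force being above 6.5 N.
- The yellow look-alike gauge tipped over by itself early on, when the arm was far from it. I did not touch it.
- The bowl, the spatula and the other pad were not touched.

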